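# Gather the model atoms in the tub's corner and weigh a scoopful

### The arm

A 6-joint arm with a two-finger parallel gripper is mounted at the origin on the work surface. World frame = base frame: x ahead of the robot, y to its left, z up, the work surface at z = 0. Lengths are in m, angles in degrees, forces in N, time in s.
With the tool pointing down it reaches from about 0.3 to 0.75 m from the base axis. Payload 8.5 kg.
Tool frame: the origin (TCP) lies on the centre line of the jaws, within the pads' length; the fingertips stand r.finger_overhang ahead of it and the grasp point (between the pads) lies 3 mm ahead of it (r.finger_overhang is the distance from the TCP to the fingertips, in m); z points along the fingers, y is the line along which they close (so a half turn about z gives the same grasp; the last joint's range is limited). The gripper opens to 88 mm and grips with 3 to 60 N. Pads are 18 mm wide; open, the fingers measure 123 mm over their backs; the gripper's body (75 mm by 187 mm) begins 45 mm behind the grasp point.
Start: joints at [-84.242, 21.807, 74.336, -0, 83.858, -12.336], TCP at [0.171, -0.523, 0.261] pointing down, gripper open.
Joint ranges: [-178.18, 178.18], [-50.72, 133.34], [12.68, 142.11], [-81.47, 261.47], [9.98, 163.14], [-165.26, 165.26]. Speed limits (degrees/s): [136.94, 136.94, 180, 180, 180, 180].

### API

Orientations are given as [roll, pitch, yaw] about the fixed x, y, z axes, in that order (R = Rz(yaw) Ry(pitch) Rx(roll)).
In Python, from bench import r gives the robot as it stands.
- The arm moves only by the tool step_arm, never from a script. Its arguments are lists of equal length, an entry for each row: "fingers": the opening, from -1 (shut) to 1 (fully open); "linear": the shift along the world's x, y, z normalised to -1 to 1, where 1 is 50 cm, a list of three; "delta_rot": the turn, a rotation vector about the world's x, y, z normalised to -1 to 1, where 1 is pi rad, a list of three. A call has 1 to 5 rows; each row is the pose to reach, as a shift and turn from the pose commanded when the call began, turning the shorter way round; what a row does not reach only later rows make up. A row lasts 1/12 s, in which the tool goes at most 41.7 mm and 7.16 degrees, less where a joint would pass 70% of its speed; a pose out of reach is approached as far as the arm can. A call with a number of a shift or a turn outside -1 to 1 is refused whole. A call with a gripper value outside its range is refused whole. The fingers move at their own pace and stop on an object; "squeeze" is the grip in N (left out, the last holds). Time passes only in rows, so rows that repeat a pose let the fingers close. It gives the time, the measured TCP pose, the force, the opening and the grip force at its end, in the units of the state.
- r.sense(): the state, without advancing time (a new reading comes with each control period).
- r.capture(name): name is "side" or "top" or "wrist"; returns a dict with "pixels" (400x640x3 uint8, red, green, blue), "mtx" (3x3 intrinsics, pixels), "k1" (the pictures are not rectified: a ray, as slopes to the right and down, at radius r is drawn at 1 + k1 r^2 times it, then the intrinsics apply), "world_from_camera" (4x4, takes a point from camera to world coordinates). Camera axes: x right, y up, looking along -z (the intrinsics and any distortion apply to the point x, -y, -z); pixel columns grow to the right and rows downward; lengths in m; the calibration is good to about 2 mm. A picture is of the moment at which its call begins. There is no depth.
- r.hand_in(): hands the job in; it is judged then, once.
The state is a dict: "time": time; "qpos": joint angles; "joint_velocities": joint speeds; "joint_torque": joint torques, N m; "tcp_pos": TCP position; "tcp_rot": TCP orientation; "wrist_force": force on the tool from outside, world axes, zero at the start; "ft_torque": the same for the moment, N m; "gripper_width": finger opening in m; "grip_force": force on a finger pad.
Only numpy, scipy, OpenCV 4.12 (cv2) and the standard library are available. Lean on these libraries where they do the work, as an engineer would, in place of code of your own. Each camera call takes 0.05 s, during which the arm holds its last target. There are 200 camera calls.

### The job

On the science bench, first tip the white tub on its stand all the way down at its yellow tab, so that the three red model atoms roll together into its near corner. Then scoop all three out of that corner with the green-handled corner scoop and set the loaded scoop upright in the middle of the balance pan, the atoms still lying in it. Do not let any red atom fall on the bench.

Things in the scene. Friction and masses are not known exactly. Their poses are not given: they have to be found in the camera images.
- tub (a joint): Tip angle of the white open square tub (190 x 190 x 50 mm high, walls and floor 4 mm) on its stand: 0 = level, as at the start; 0.21 rad = fully tipped, at a stop. Grows as the tab goes down. Stiff hinge: 3 to 5 N down on the tab moves it; it stays where left. Hinge line: level, along the tub's y (a diagonal), 50 mm above the bench, 129 mm in +x and 4 mm below tub_corner in its axes.
- tub_corner (a point): Inner floor point of the tub's low (near) corner. The axes tip with the tub: +x runs along the floor diagonal to the opposite corner (257 mm away, farther from the robot), z is the floor's normal, up. Tipped, +x slopes up by the tip angle. The inner walls leave the corner 45 degrees either side of +x and rise 46 mm.
- tub_tab (a point): Centre of the top face of the yellow tab, a flat plate 40 (x) x 50 (y) mm that sticks out at rim height beyond the tub's low corner. Same axes as tub_corner. Tipping lowers it by about 32 mm and moves it 7 mm outwards (-x).
- ball0: Red model atom, a ball of 24 mm diameter, about 12 g, in the tub; origin at its centre.
- ball1: Second red model atom, the same.
- ball2: Third red model atom, the same.
- scoop: Corner scoop, green upright handle, white pan, about 250 g (the blue-handled one is not wanted). Origin under the steel heel block (50 x 44 x 12 mm) it stands on, straight below the handle; z up, nose to -x. Handle: bar 14 (x) x 26 (y) mm, z 12 to 102 mm; grip it across the 14 mm, high up. Standing, the nose starts roughly towards the robot.
- scoop_nose (a point): Underside of the scoop's nose, at (-115, 0, 18) mm in the scoop's axes. The pan is a 70 mm square plate, 2.5 mm thick, its diagonal along x from here to (-18, 0, 0): nose up by 0.18 rad when standing, so balls stay at the back. Its two back sides have walls 28 mm high; the two sides at the nose are open, at 90 degrees, to fit a box corner. Turned 0.18 rad nose down, it lies flat.
- balance: Grey school balance, 200 x 150 mm, fixed to the bench, with a round steel pan of 128 mm diameter. Origin on the bench under the pan's centre; the pan's top is at z = 50 mm. The display side points to -x.

How it is judged:
By the outcome, as a careful person would: the job done as asked, in the order asked, and still so for the second after the job is handed in, with the robot touching nothing.
It also fails if it takes over 72 s, if anything falls off the work surface, if the arm or the gripper's body presses on something with over 40 N, if the wrist force passes 120 N, or if a joint passes its speed limit or range.

## Working session

There is one attempt and no reset: what is moved stays moved. The work goes in short steps, Python scripts to look and compute and a tool call to move; the robot and the scene stay as the last step left them, time stands still between calls to the robot, and variables do not carry over. Pictures are saved under pics/ and viewed, at most 10 in all, crops included, and the job is handed in when it is done.

Besides the shell and the picture viewer there is one more tool, called after "Emit:" as a command line: name --argument value ..., lists and objects as JSON in quotes. step_arm: Moves the arm, as the interface text tells. Scaled input: -1 to 1 covers 50 cm each way for a shift and pi rad each way for a turn. Its arguments: {"type":"object","properties":{"fingers":{"type":"array"},"linear":{"type":"array"},"delta_rot":{"type":"array"},"squeeze":{"type":"number"}},"required":["fingers","linear","delta_rot"]}

```bash
ls; mkdir -p pics
cat > h.py <<'E'
import numpy as np, cv2
from bench import r
def cap(n,f=None):
    c=r.capture(n)
    if f: cv2.imwrite('pics/'+f,cv2.cvtColor(c['pixels'],cv2.COLOR_RGB2BGR))
    return c
def D(c): return np.array([c['k1'],0,0,0,0.])
def proj(c,P):
    T=np.linalg.inv(c['world_from_camera']); p=np.atleast_2d(P)@T[:3,:3].T+T[:3,3]
    p=p*[1,-1,-1]; s=p[:,:2]/p[:,2:]; s=s*(1+c['k1']*(s**2).sum(1,keepdims=True))
    K=np.array(c['mtx']); return s@K[:2,:2].T+K[:2,2]
def ray(c,uv):
    K=np.array(c['mtx']); d=(np.array(uv,float)-K[:2,2])/[K[0,0],K[1,1]]; s=d.copy()
    for _ in range(20): s=d/(1+c['k1']*(s@s))
    W=np.array(c['world_from_camera']); return W[:3,3],W[:3,:3]@np.array([s[0],-s[1],-1])
def atz(c,uv,z):
    o,d=ray(c,uv); return o+d*(z-o[2])/d[2]
def tri(obs):
    A=0;b=0
    for c,uv in obs:
        o,d=ray(c,uv); d/=np.linalg.norm(d); M=np.eye(3)-np.outer(d,d); A=A+M;b=b+M@o
    return np.linalg.solve(A,b)
E
python3 - <<'E'
from h import *
import pickle
for n in('top','side'):
    c=cap(n,n+'1.png'); pickle.dump(c,open(n+'1.pkl','wb')); print(n,np.round(c['world_from_camera'],3).tolist(),np.round(c['mtx'],1).tolist(),c['k1'])
print(r.sense(),r.finger_overhang)
E
```

```text
pics
top [[0.004, 0.999, -0.047, 0.467], [-1.0, 0.003, -0.009, -0.076], [-0.009, 0.047, 0.999, 1.372], [0.0, 0.0, 0.0, 1.0]] [[456.9, 0.0, 323.5], [0.0, 456.9, 207.3], [0.0, 0.0, 1.0]] -0.13224440045715619
side [[-1.0, 0.0, -0.006, 0.521], [-0.005, -0.634, 0.773, 0.884], [-0.004, 0.773, 0.634, 0.864], [0.0, 0.0, 0.0, 1.0]] [[489.0, 0.0, 328.9], [0.0, 489.0, 196.2], [0.0, 0.0, 1.0]] 0.017529547178406008
{'time': 0.1, 'qpos': array([-8.42406064e+01,  2.18362693e+01,  7.43784320e+01, -4.82466430e-04,
        8.38592209e+01, -1.23367343e+01]), 'joint_velocities': array([ 0.1170334 , -0.07380805, -0.09618802,  0.06342965, -0.02224649,
        0.01596636]), 'joint_torque': array([ 2.91853939e-03, -4.38655436e+01, -2.24913043e+01,  7.14193750e-02,
        3.42451979e-02, -6.72005785e-05]), 'tcp_pos': array([ 0.17080071, -0.5225691 ,  0.26021922]), 'tcp_rot': array([-1.79927682e+02, -1.53254227e-02,  1.80961701e+01]), 'wrist_force': array([-0.58788911,  1.21801994, -0.06885269]), 'ft_torque': array([-0.02177711,  0.02187447, -0.0451534 ]), 'grip_force': 0.0, 'gripper_width': 0.08817604363899305} 0.022
```

View pics/top1.png

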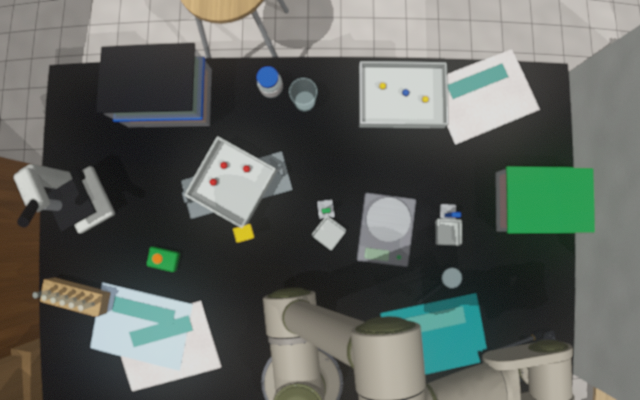

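View pics/side1.png

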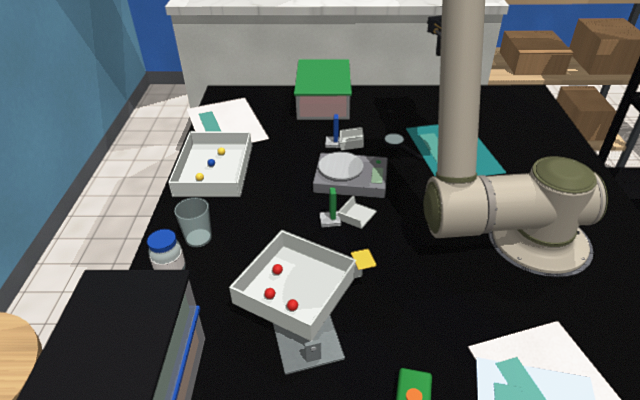

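The top view shows the tub around (231,180) with its tab at (243,233), the scoop handle at (325,210) with its pan at (329,233), and the balance pan at (388,219). The side view agrees. I'll enlarge both next.

Run:
```python
import cv2
a=cv2.imread('pics/top1.png')[125:270,175:425]; b=cv2.imread('pics/side1.png')[120:345,220:400]
cv2.imwrite('pics/t1c.png',cv2.resize(a,None,fx=3.2,fy=3.2,interpolation=cv2.INTER_CUBIC))
cv2.imwrite('pics/s1c.png',cv2.resize(b,None,fx=2.6,fy=2.6,interpolation=cv2.INTER_CUBIC))
```

```text
(no output)
```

View pics/t1c.png

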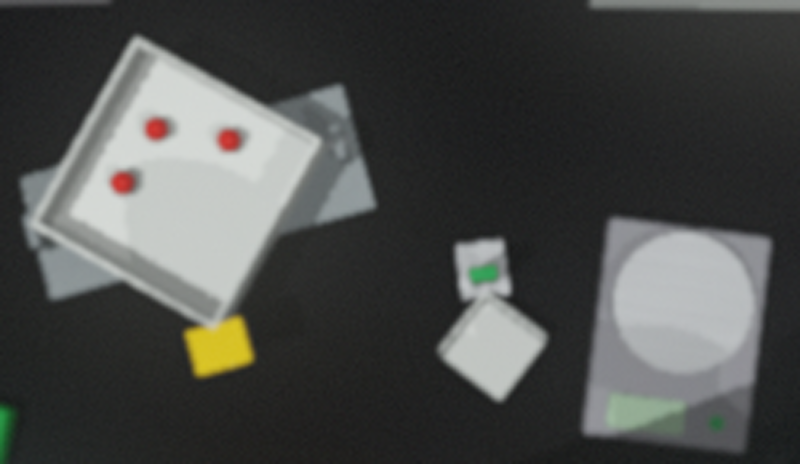

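View pics/s1c.png

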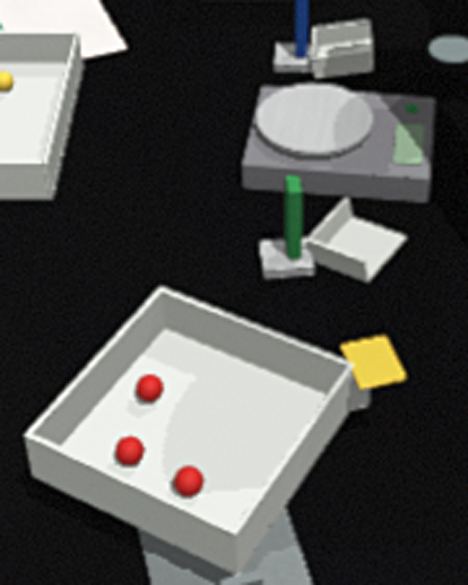

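The crops show the tub's rim corners, tab, scoop heel, handle and nose, and balance pan clearly enough to work with. Next I compute their poses.

Run:
```python
from h import *
import pickle
t=pickle.load(open('top1.pkl','rb'));s=pickle.load(open('side1.pkl','rb'))
T=lambda u,v:(u/3.2+175-.34,v/3.2+125-.34)
S=lambda u,v:(u/2.6+220-.3,v/2.6+120-.3)
p=lambda n,x:print(n,np.round(np.array(x)*1000,1).tolist())
rim=[atz(t,T(*c),.1) for c in[(213,327),(321,141),(137,38),(35,224)]]
p('rim',rim); rimS=[atz(s,S(*c),.1) for c in[(352,366),(162,288),(27,437),(240,532)]]; p('rimS',rimS)
p('tri near',tri([(t,T(213,327)),(s,S(352,366))]))
p('tab top',np.mean([atz(t,T(*c),.1) for c in[(186,329),(242,317),(254,363),(196,377)]],0))
p('tab side',np.mean([atz(s,S(*c),.1) for c in[(341,343),(385,335),(406,377),(363,389)]],0))
p('tab tri',tri([(t,T(219.5,346.5)),(s,S(374,361))]))
h=[atz(t,T(*c),.012) for c in[(455,245),(503,239),(511,297),(461,301)]]; p('heel',h); p('heelc',np.mean(h,0))
p('handle',atz(t,T(484,273),.102)); p('handle tri',tri([(t,T(484,273)),(s,S(293,179))]))
n=atz(t,T(500,402),.020);p('nose',n); p('noseS',atz(s,S(406,239),.02))
p('pan sides',[atz(t,T(438,350),.036),atz(t,T(548,338),.036)])
p('bal',atz(t,T(684,302),.05)); p('balS',atz(s,S(314,120),.05))
bb=[atz(t,T(*c),.045) for c in[(610,218),(771,239),(744,452),(583,433)]]; p('balbody',bb)
d=rim[2]-rim[0]; print('tub yaw',np.degrees(np.arctan2(d[1],d[0])),np.linalg.norm(d)); d=rim[1]-rim[3];print(np.degrees(np.arctan2(d[1],d[0]))+90)
d=rimS[2]-rimS[0]; print('tub yawS',np.degrees(np.arctan2(d[1],d[0])),np.linalg.norm(d));d=rimS[1]-rimS[3];print(np.degrees(np.arctan2(d[1],d[0]))+90)
for f in(lambda k:r.ik,):
  print([a for a in dir(r) if a[0]!='_'])
```

```text
rim [[470.5, 165.4, 100.0], [634.0, 72.0, 100.0], [726.5, 237.5, 100.0], [560.6, 326.2, 100.0]]
rimS [[471.4, 168.4, 100.0], [633.7, 76.1, 100.0], [724.6, 242.9, 100.0], [557.7, 330.1, 100.0]]
tri near [470.9, 165.9, 97.2]
tab top [453.5, 159.5, 100.0]
tab side [453.4, 162.4, 100.0]
tab tri [453.2, 160.0, 97.0]
heel [[548.3, -44.0, 12.0], [554.0, -88.7, 12.0], [500.0, -96.3, 12.0], [496.1, -49.8, 12.0]]
heelc [524.6, -69.7, 12.0]
handle [518.6, -71.4, 102.0]
handle tri [518.9, -71.5, 104.1]
nose [402.8, -86.3, 20.0]
noseS [405.4, -80.3, 20.0]
pan sides [[450.8, -29.5, 36.0], [462.1, -129.8, 36.0]]
bal [495.0, -252.4, 50.0]
balS [496.1, -243.0, 50.0]
balbody [[571.4, -185.7, 45.0], [552.8, -333.1, 45.0], [359.1, -307.8, 45.0], [376.2, -161.4, 45.0]]
tub yaw 15.748345393887018 0.265910733041166
16.109212958193723
tub yawS 16.390069673522884 0.263939030473035
16.667278615981786
['Unreachable', 'capture', 'finger_overhang', 'hand_in', 'sense']
```

Emit:
step_arm --fingers '[-1,-1,-1,-1,-1]' --linear '[[0.03,0.07,0],[0.06,0.14,0],[0.09,0.21,0],[0.12,0.28,0],[0.141,0.342,0]]' --delta_rot '[[0,0,0.022],[0,0,0.044],[0,0,0.066],[0,0,0.088],[0,0,0.109]]'

```text
time: 0.52
tcp_pos: [0.2418, -0.3495, 0.2605]
tcp_rot: [-180.0, -0.0, 37.9]
wrist_force: [0.4, -0.1, 0.3]
gripper_width: 0.0569
grip_force: 0.0
```

Emit:
step_arm --fingers '[-1,-1,-1,-1,-1]' --linear '[[0.03,0.07,0],[0.06,0.14,0],[0.09,0.21,0],[0.12,0.28,0],[0.141,0.342,0]]' --delta_rot '[[0,0,0.022],[0,0,0.044],[0,0,0.066],[0,0,0.088],[0,0,0.109]]'

```text
time: 0.93
tcp_pos: [0.3121, -0.1786, 0.2607]
tcp_rot: [-180.0, -0.0, 57.5]
wrist_force: [1.2, -0.3, 0.7]
gripper_width: 0.0233
grip_force: 0.0
```

Emit:
step_arm --fingers '[-1,-1,-1,-1,-1]' --linear '[[0.03,0.07,0],[0.06,0.14,0],[0.09,0.21,0],[0.12,0.28,0],[0.141,0.34,0]]' --delta_rot '[[0,0,0.022],[0,0,0.044],[0,0,0.066],[0,0,0.088],[0,0,0.109]]'

```text
time: 1.35
tcp_pos: [0.3827, -0.0085, 0.2607]
tcp_rot: [180.0, -0.0, 77.2]
wrist_force: [0.1, -0.5, -0.9]
gripper_width: 0.0001
grip_force: 0.0
```

Emit:
step_arm --fingers '[-1,-1,-1,-1,-1]' --linear '[[0.03,0.07,0],[0.06,0.14,0],[0.09,0.21,0],[0.12,0.28,0],[0.14,0.34,0]]' --delta_rot '[[0,0,0.022],[0,0,0.044],[0,0,0.066],[0,0,0.088],[0,0,0.109]]'

```text
time: 1.77
tcp_pos: [0.4528, 0.1617, 0.2604]
tcp_rot: [-180.0, -0.0, 96.8]
wrist_force: [0.2, -0.1, -0.5]
gripper_width: 0.0006
grip_force: 0.0
```

Emit:
step_arm --fingers '[-1,-1,-1,-1,-1]' --linear '[[0,0,-0.05],[0,0,-0.11],[0,0,-0.17],[0,0,-0.23],[0,0,-0.25]]' --delta_rot '[[0,0,0],[0,0,0],[0,0,0],[0,0,0],[0,0,0]]'

```text
time: 2.18
tcp_pos: [0.4505, 0.1591, 0.1321]
tcp_rot: [-179.6, -0.0, 96.6]
wrist_force: [0.2, -0.2, -0.2]
gripper_width: 0.0001
grip_force: 0.0
```

Emit:
step_arm --fingers '[-1,-1,-1,-1,-1]' --linear '[[0,0,-0.01],[0,0,-0.02],[-0.001,0,-0.03],[-0.002,-0.001,-0.036],[-0.003,-0.001,-0.042]]' --delta_rot '[[0,0,0],[0,0,0],[0,0,0],[0,0,0],[0,0,0]]'

```text
time: 2.6
tcp_pos: [0.4507, 0.1587, 0.1152]
tcp_rot: [180.0, 0.0, 96.6]
wrist_force: [-3.1, -2.1, 4.7]
gripper_width: 0.0004
grip_force: 2.2
```

Emit:
step_arm --fingers '[-1,-1,-1,-1,-1]' --linear '[[-0.002,0,-0.006],[-0.003,-0.001,-0.012],[-0.005,-0.001,-0.018],[-0.007,-0.002,-0.024],[-0.008,-0.002,-0.03]]' --delta_rot '[[0,0,0],[0,0,0],[0,0,0],[0,0,0],[0,0,0]]'

```text
time: 3.02
tcp_pos: [0.447, 0.1577, 0.0996]
tcp_rot: [179.9, -0.0, 96.6]
wrist_force: [-0.4, -1.4, 4.1]
gripper_width: 0.0006
grip_force: 1.8
```

Emit:
step_arm --fingers '[-1,-1,-1,-1,-1]' --linear '[[-0.001,0,-0.006],[-0.002,-0.001,-0.012],[-0.003,-0.001,-0.018],[-0.004,-0.001,-0.022],[-0.004,-0.001,-0.024]]' --delta_rot '[[0,0,0],[0,0,0],[0,0,0],[0,0,0],[0,0,0]]'

```text
time: 3.43
tcp_pos: [0.4459, 0.1573, 0.0907]
tcp_rot: [179.7, 0.0, 96.6]
wrist_force: [-12.8, -3.7, 53.8]
gripper_width: 0.0005
grip_force: 27.8
```

Emit:
step_arm --fingers '[-1,-1,-1,1,1]' --linear '[[0,0,0.02],[0,0,0.08],[0,0,0.16],[0,0,0.24],[0,0,0.24]]' --delta_rot '[[0,0,0],[0,0,0],[0,0,0],[0,0,0],[0,0,0]]'

```text
time: 3.85
tcp_pos: [0.4472, 0.1576, 0.2138]
tcp_rot: [179.3, 0.0, 96.6]
wrist_force: [0.9, -0.1, 0.5]
gripper_width: 0.0115
grip_force: 0.0
```

Emit:
step_arm --fingers '[1,1,1,1,1]' --linear '[[0.02,-0.07,0],[0.04,-0.14,0],[0.07,-0.21,0],[0.09,-0.28,0],[0.11,-0.34,0]]' --delta_rot '[[0,0,0],[0,0,0],[0,0,0],[0,0,0],[0,0,0]]'

```text
time: 4.27
tcp_pos: [0.5001, -0.0149, 0.2069]
tcp_rot: [-180.0, -0.0, 96.5]
wrist_force: [0.6, 0.1, -0.2]
gripper_width: 0.0451
grip_force: 0.0
```

Emit:
step_arm --fingers '[1,1,1,1,1]' --linear '[[0.02,-0.06,0],[0.04,-0.116,0],[0.04,-0.116,0],[0.04,-0.116,0],[0.04,-0.116,0]]' --delta_rot '[[0,0,0],[0,0,0],[0,0,0],[0,0,0],[0,0,0]]'

```text
time: 4.68
tcp_pos: [0.5194, -0.0702, 0.207]
tcp_rot: [-179.9, -0.1, 96.6]
wrist_force: [0.3, 1.1, 0.4]
gripper_width: 0.0785
grip_force: 0.0
```

Run:
```python
from h import *
import pickle
ims=[]
for n in('top','side','wrist'):
    c=cap(n,n+'2.png'); pickle.dump(c,open(n+'2.pkl','wb'))
w=cv2.imread('pics/wrist2.png'); b=cv2.imread('pics/side2.png')[210:350,200:400]; a=cv2.imread('pics/top2.png')[130:250,175:355]
R=lambda i,h:cv2.resize(i,(int(i.shape[1]*h/i.shape[0]),h),interpolation=cv2.INTER_CUBIC)
row=np.hstack([R(b,280),R(a,270 if 0 else 280)]); row=row[:,:800]
bot=R(w,320); C=np.zeros((600,max(row.shape[1],bot.shape[1]),3),np.uint8); C[:280,:row.shape[1]]=row; C[280:,:bot.shape[1]]=bot
cv2.imwrite('pics/c2.png',C); print(C.shape,r.sense()['tcp_pos'],r.sense()['tcp_rot'])
```

```text
(600, 800, 3) [ 0.5195309  -0.06966794  0.2076444 ] [-1.79987691e+02 -1.53564685e-02  9.66550221e+01]
```

View pics/c2.png

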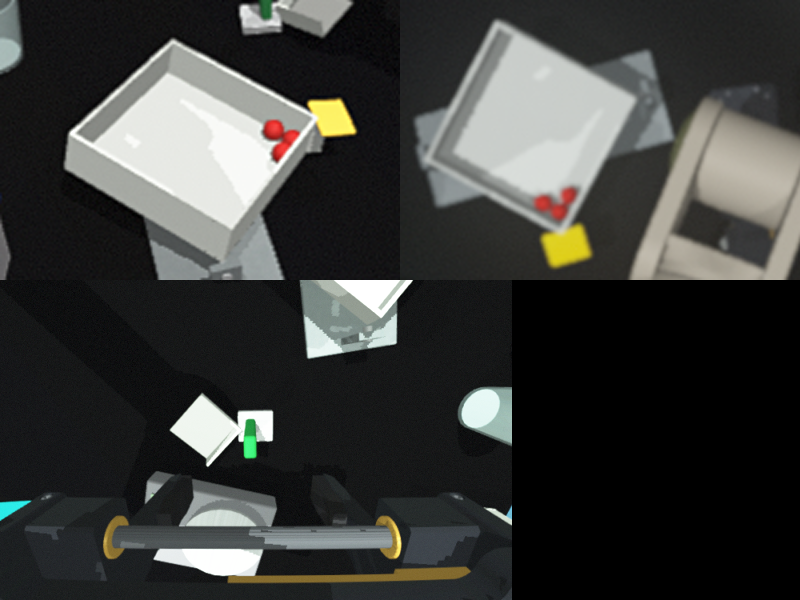

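All three atoms are in the near corner and the tub is tipped. In the wrist view the handle top is near pixel (312,209), with the heel around it. I'll work out the handle position from that.

Run:
```python
from h import *
import pickle
w=pickle.load(open('wrist2.pkl','rb'));t=pickle.load(open('top2.pkl','rb'));s=pickle.load(open('side2.pkl','rb'))
g=w['pixels'].astype(int); m=((g[...,1]>g[...,0]+40)&(g[...,1]>g[...,2]+40)).astype(np.uint8)
m[:,:250]=0;m[:,400:]=0
ys,xs=np.nonzero(m); print(xs.min(),xs.max(),ys.min(),ys.max())
br=m*(g[...,1]>200); ys,xs=np.nonzero(br); print('bright',xs.min(),xs.max(),ys.min(),ys.max())
p=lambda n,x:print(n,np.round(np.array(x)*1000,1).tolist())
p('top centre',atz(w,(xs.mean(),ys.mean()),.102))
W=lambda u,v:(u/.8,(v-280)/.8)
for c in [(239,411),(272,411),(273,440)]: p('heel',atz(w,W(*c),.012))
p('nose',atz(w,W(170,431),.019))
def red(c):
    g=c['pixels'].astype(int); return ((g[...,0]>110)&(g[...,0]>2*g[...,1])&(g[...,0]>2*g[...,2])).astype(np.uint8)
for c,(x0,x1,y0,y1) in((t,(225,265,190,240)),(s,(310,370,250,310))):
    m=red(c); mm=np.zeros_like(m); mm[y0:y1,x0:x1]=m[y0:y1,x0:x1]
    ys,xs=np.nonzero(mm); p('redc',atz(c,(xs.mean(),ys.mean()),.046)); print(xs.min(),xs.max(),ys.min(),ys.max(),len(xs))
A=lambda u,v:((u-400)*120/280+175,v*120/280+130); B=lambda u,v:(u/2+200,v/2+210)
print('tab',tri([(t,A(566,246)),(s,B(332,118))]),'rim',tri([(t,A(563,229)),(s,B(314,118))]))
for u in [(498,22),(636,98),(430,160)]: print(A(*u))
```

```text
304 320 174 222
bright 305 319 184 221
top centre [515.3, -68.3, 102.0]
heel [497.2, -48.9, 12.0]
heel [543.6, -43.5, 12.0]
heel [551.3, -86.0, 12.0]
nose [402.1, -87.6, 19.0]
redc [499.3, 175.8, 46.0]
233 249 211 223 95
redc [504.0, 171.0, 46.0]
332 349 270 290 176
tab [0.44601779 0.15803892 0.06194682] rim [0.46644611 0.16134271 0.06558781]
(217.0, 139.42857142857142)
(276.1428571428571, 172.0)
(187.85714285714286, 198.57142857142856)
```

Emit:
step_arm --fingers '[1,1,1,1,1]' --linear '[[0,0,-0.06],[0,0,-0.12],[0,0,-0.18],[0,0,-0.23],[0,0,-0.24]]' --delta_rot '[[0,0,0],[0,0,0],[0,0,0],[0,0,0],[0,0,0]]'

```text
time: 5.25
tcp_pos: [0.5181, -0.0694, 0.0845]
tcp_rot: [-179.7, -0.2, 96.6]
wrist_force: [-0.9, -0.1, -0.2]
gripper_width: 0.0883
grip_force: 0.0
```

Emit:
step_arm --fingers '[-0.3,-0.5,-0.7,-0.8,-1]' --linear '[[0,0,0],[0,0,0],[0,0,0],[0,0,0],[0,0,0]]' --delta_rot '[[0,0,0],[0,0,0],[0,0,0],[0,0,0],[0,0,0]]' --squeeze 40

```text
time: 5.67
tcp_pos: [0.5202, -0.0709, 0.0889]
tcp_rot: [179.9, 0.1, 96.6]
wrist_force: [-1.1, -0.6, -1.0]
gripper_width: 0.0567
grip_force: 0.0
```

Emit:
step_arm --fingers '[-1,-1,-1,-1,-1]' --linear '[[0,0,0],[0,0,0],[0,0,0],[0,0,0],[0,0,0]]' --delta_rot '[[0,0,0],[0,0,0],[0,0,0],[0,0,0],[0,0,0]]' --squeeze 40

```text
time: 6.08
tcp_pos: [0.5198, -0.0708, 0.0877]
tcp_rot: [-180.0, -0.0, 96.6]
wrist_force: [-0.1, -0.1, 0.3]
gripper_width: 0.0233
grip_force: 0.0
```

Emit:
step_arm --fingers '[-1,-1,-1,-1,-1]' --linear '[[0,0,0],[0,0,0],[0,0,0],[0,0,0],[0,0,0]]' --delta_rot '[[0,0,0],[0,0,0],[0,0,0],[0,0,0],[0,0,0]]' --squeeze 40

```text
time: 6.5
tcp_pos: [0.5197, -0.0708, 0.0876]
tcp_rot: [-180.0, -0.0, 96.6]
wrist_force: [-0.1, 0.4, -2.1]
gripper_width: 0.0139
grip_force: 39.8
```

Emit:
step_arm --fingers '[-1,-1,-1,-1,-1]' --linear '[[0,0,0.02],[0,0,0.06],[0,0,0.12],[0,0,0.18],[0,0,0.22]]' --delta_rot '[[0,0,0],[0,0,0],[0,0,0],[0,0,0],[0,0,0]]'

```text
time: 6.92
tcp_pos: [0.5202, -0.0708, 0.2011]
tcp_rot: [179.8, 0.1, 96.6]
wrist_force: [0.7, -0.3, -2.0]
gripper_width: 0.0135
grip_force: 39.7
```

Emit:
step_arm --fingers '[-1,-1,-1,-1,-1]' --linear '[[0,0,0.03],[0,0,0.06],[0,0,0.06],[0,0,0.06],[0,0,0.06]]' --delta_rot '[[0,0,0],[0,0,0],[0,0,0],[0,0,0],[0,0,0]]'

```text
time: 7.33
tcp_pos: [0.5194, -0.0706, 0.227]
tcp_rot: [-179.9, -0.0, 96.6]
wrist_force: [0.7, -0.5, -2.9]
gripper_width: 0.0134
grip_force: 39.8
```

Emit:
step_arm --fingers '[-1,-1,-1,-1,-1]' --linear '[[0.018,0.055,0.03],[0.036,0.11,0.06],[0.054,0.165,0.08],[0.072,0.22,0.08],[0.09,0.276,0.08]]' --delta_rot '[[0,0,0.01],[0,0,0.02],[0,0,0.03],[0,0,0.04],[0,0,0.053]]'

```text
time: 7.75
tcp_pos: [0.565, 0.0685, 0.2672]
tcp_rot: [-179.9, -0.0, 106.2]
wrist_force: [0.5, 0.3, -2.6]
gripper_width: 0.0137
grip_force: 39.8
```

Emit:
step_arm --fingers '[-1,-1,-1,-1,-1]' --linear '[[0.018,0.06,0],[0.036,0.12,0],[0.054,0.18,0],[0.072,0.24,0],[0.089,0.276,0]]' --delta_rot '[[0,0,0],[0,0,0],[0,0,0],[0,0,0],[0,0,0]]'

```text
time: 8.17
tcp_pos: [0.6091, 0.2081, 0.266]
tcp_rot: [-179.8, -0.1, 106.2]
wrist_force: [0.4, -0.4, -2.2]
gripper_width: 0.0142
grip_force: 39.8
```

Emit:
step_arm --fingers '[-1,-1,-1,-1,-1]' --linear '[[0,0,0],[0,0,0],[0,0,0],[0,0,0],[0,0,0]]' --delta_rot '[[0.009,-0.031,0],[0.018,-0.062,0],[0.027,-0.093,0],[0.035,-0.122,0],[0.035,-0.122,0]]'

```text
time: 8.58
tcp_pos: [0.6071, 0.205, 0.2657]
tcp_rot: [157.3, 0.0, 106.1]
wrist_force: [-0.2, -0.4, -2.3]
gripper_width: 0.0141
grip_force: 39.9
```

Run:
```python
from h import *
import pickle
from scipy.spatial.transform import Rotation as Ro
st=r.sense(); print(st['tcp_pos'],st['tcp_rot'],st['qpos'])
psi=np.radians(16.1); a=.21; C=np.array([.4757,.1669,.027])
X=np.array([np.cos(a)*np.cos(psi),np.cos(a)*np.sin(psi),np.sin(a)]);Y=np.array([-np.sin(psi),np.cos(psi),0]);Z=np.cross(X,Y)
B=np.c_[X,Y,Z]; h=.1285
tub=[(0,0,.046),(h,h,.046),(2*h,0,.046),(h,-h,.046),(0,0,0),(h,h,0),(2*h,0,0),(h,-h,0)]
tub=np.array(tub)@B.T+C
R=Ro.from_euler('xyz',st['tcp_rot'],degrees=True).as_matrix()
sx=R[:,1]; sz=-R[:,2]; sx=sx if sx[0]>0 else -sx; sy=np.cross(sz,sx)
o=st['tcp_pos']-.0876*sz; S=lambda p:o+np.c_[sx,sy,sz]@np.array(p)
print('nose in tub',(B.T@(S((-.115,0,.018))-C)*1e3).round(1), 'pitch',np.arctan2(sx[2],np.hypot(*sx[:2])))
sc=np.array([S(p) for p in[(-.115,0,.018),(-.0665,.0495,.009),(-.018,0,0),(-.0665,-.0495,.009)]])
ims=[]
for n,(x0,x1,y0,y1) in(('top',(175,300,130,250)),('side',(200,380,190,350))):
    c=cap(n,n+'3.png'); im=cv2.imread('pics/'+n+'3.png')
    f=600/ (y1-y0) *.66; k=cv2.resize(im[y0:y1,x0:x1],None,fx=f,fy=f,interpolation=cv2.INTER_CUBIC)
    for P,col in((tub[:4],(255,0,0)),(tub[4:],(0,200,0)),(sc,(255,0,255))):
        q=((proj(c,P)-[x0,y0]+.5)*f).astype(int); cv2.polylines(k,[q.reshape(-1,1,2)],True,col,1)
    ims.append(k[:396])
C2=np.hstack(ims); print(C2.shape); C2=cv2.resize(C2,None,fx=min(1,800/C2.shape[1]),fy=min(1,800/C2.shape[1])); cv2.imwrite('pics/c3.png',C2)
```

```text
[0.60706336 0.20501316 0.26572125] [1.57257872e+02 4.26632874e-03 1.06111187e+02] [  6.79386446  22.61652666  75.21390791   4.14995233  59.76236972
 -10.69843378]
nose in tub [ 83.5   0.2 115.2] pitch 0.39692501928387053
(396, 859, 3)
```

View pics/c3.png

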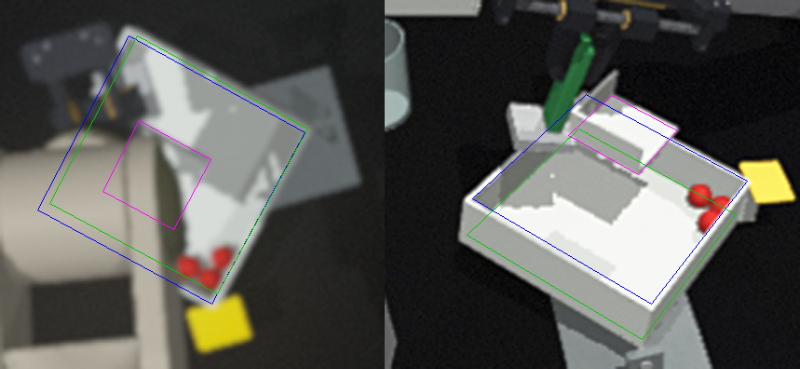

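The overlay of the modelled tub and scoop matches both views within about 2 mm, and the atoms sit at the corner. I can go down now.

Emit:
step_arm --fingers '[-1,-1,-1,-1,-1]' --linear '[[0.004,0.001,-0.05],[0.008,0.002,-0.1],[0.012,0.003,-0.15],[0.016,0.005,-0.19],[0.02,0.006,-0.21]]' --delta_rot '[[0,0,0],[0,0,0],[0,0,0],[0,0,0],[0,0,0]]'

```text
time: 9.1
tcp_pos: [0.6191, 0.2082, 0.1592]
tcp_rot: [157.6, -0.0, 106.1]
wrist_force: [-0.7, -0.1, -2.3]
gripper_width: 0.0138
grip_force: 39.9
```

Emit:
step_arm --fingers '[-1,-1,-1,-1,-1]' --linear '[[0,0,-0.003],[0,0,-0.006],[0,0,-0.009],[0,0,-0.009],[0,0,-0.009]]' --delta_rot '[[0,0,0],[0,0,0],[0,0,0],[0,0,0],[0,0,0]]'

```text
time: 9.52
tcp_pos: [0.6196, 0.2083, 0.1593]
tcp_rot: [157.1, 0.1, 106.1]
wrist_force: [-0.4, -0.1, -2.3]
gripper_width: 0.0136
grip_force: 39.9
```

```bash
cat >> h.py <<'E'
from scipy.spatial.transform import Rotation as Ro
def nose():
    st=r.sense(); psi=np.radians(16.1); a=.21; C=np.array([.4757,.1669,.027])
    X=np.array([np.cos(a)*np.cos(psi),np.cos(a)*np.sin(psi),np.sin(a)]);Y=np.array([-np.sin(psi),np.cos(psi),0]);B=np.c_[X,Y,np.cross(X,Y)]
    R=Ro.from_euler('xyz',st['tcp_rot'],degrees=True).as_matrix(); sx=R[:,1]; sz=-R[:,2]; sx=sx if sx[0]>0 else -sx; sy=np.cross(sz,sx)
    f=lambda p:(B.T@(st['tcp_pos']-.0876*sz+np.c_[sx,sy,sz]@np.array(p)-C)*1e3).round(1)
    print('nose',f((-.115,0,.018)),'back',f((-.018,0,0)),'heel rear',f((.025,0,0)),'pitch',np.arctan2(sx[2],np.hypot(*sx[:2])).round(3),'tcp',st['tcp_pos'].round(4),st['tcp_rot'].round(1),'F',st['wrist_force'].round(1))
E
python3 -c "
from h import *
nose()"
```

```text
nose [74.3 -0.3  8.1] back [172.9  -0.2   8.8] heel rear [ 2.151e+02 -2.000e-01  1.690e+01] pitch 0.4 tcp [0.6196 0.2083 0.1593] [1.571e+02 1.000e-01 1.061e+02] F [-0.4 -0.1 -2.3]
```

Emit:
step_arm --fingers '[-1,-1,-1,-1,-1]' --linear '[[0,0,-0.004],[0,0,-0.008],[0,0,-0.01],[0,0,-0.01],[0,0,-0.01]]' --delta_rot '[[0,0,0],[0,0,0],[0,0,0],[0,0,0],[0,0,0]]'

```text
time: 9.93
tcp_pos: [0.6193, 0.2082, 0.1532]
tcp_rot: [157.2, 0.0, 106.1]
wrist_force: [-0.5, 0.4, -2.5]
gripper_width: 0.0137
grip_force: 39.9
```

Emit:
step_arm --fingers '[-1,-1,-1,-1,-1]' --linear '[[0,0,-0.002],[0,0,-0.004],[0,0,-0.005],[0,0,-0.005],[0,0,-0.005]]' --delta_rot '[[0,0,0],[0,0,0],[0,0,0],[0,0,0],[0,0,0]]'

```text
time: 10.35
tcp_pos: [0.6193, 0.2082, 0.1507]
tcp_rot: [157.2, 0.0, 106.1]
wrist_force: [-0.2, -0.8, -2.4]
gripper_width: 0.0138
grip_force: 39.9
```

Emit:
step_arm --fingers '[-1,-1,-1]' --linear '[[0,0,-0.002],[0,0,-0.002],[0,0,-0.002]]' --delta_rot '[[0,0,0],[0,0,0],[0,0,0]]'

```text
time: 10.6
tcp_pos: [0.6194, 0.2082, 0.15]
tcp_rot: [157.1, 0.0, 106.1]
wrist_force: [-0.3, -0.3, -1.1]
gripper_width: 0.0141
grip_force: 39.9
```

Emit:
step_arm --fingers '[-1,-1,-1]' --linear '[[0,0,-0.002],[0,0,-0.002],[0,0,-0.002]]' --delta_rot '[[0,0,0],[0,0,0],[0,0,0]]'

```text
time: 10.85
tcp_pos: [0.6196, 0.2083, 0.1499]
tcp_rot: [157.0, 0.1, 106.1]
wrist_force: [-1.7, -0.8, 6.3]
gripper_width: 0.0136
grip_force: 40.0
```

```bash
python3 -c "
from h import *
nose()"
```

```text
nose [72.4 -0.3 -1.2] back [171.   -0.2  -0.5] heel rear [ 2.132e+02 -2.000e-01  7.700e+00] pitch 0.401 tcp [0.6196 0.2083 0.1499] [1.570e+02 1.000e-01 1.061e+02] F [-1.7 -0.8  6.3]
```

Emit:
step_arm --fingers '[-1,-1,-1]' --linear '[[-0.004,-0.001,0.003],[-0.004,-0.001,0.003],[-0.004,-0.001,0.003]]' --delta_rot '[[0.0018,-0.0061,0],[0.0018,-0.0061,0],[0.0018,-0.0061,0]]'

```text
time: 11.1
tcp_pos: [0.6177, 0.2078, 0.151]
tcp_rot: [155.9, 0.1, 106.1]
wrist_force: [0.2, 0.5, 3.0]
gripper_width: 0.0133
grip_force: 40.0
```

Emit:
step_arm --fingers '[-1,-1,-1,-1,-1]' --linear '[[-0.01,-0.003,-0.002],[-0.02,-0.006,-0.004],[-0.03,-0.009,-0.006],[-0.038,-0.011,-0.008],[-0.047,-0.0135,-0.0105]]' --delta_rot '[[0,0,0],[0,0,0],[0,0,0],[0,0,0],[0,0,0]]'

```text
time: 11.52
tcp_pos: [0.5936, 0.2008, 0.1452]
tcp_rot: [156.0, 0.0, 106.1]
wrist_force: [2.5, 0.7, 5.0]
gripper_width: 0.0134
grip_force: 40.1
```

```bash
python3 -c "
from h import *
nose()"
```

```text
nose [46.6 -0.2 -1.9] back [ 1.453e+02 -1.000e-01  6.000e-01] heel rear [ 1.873e+02 -1.000e-01  9.600e+00] pitch 0.42 tcp [0.5936 0.2008 0.1452] [156.    0.  106.1] F [2.5 0.7 5. ]
```

Emit:
step_arm --fingers '[-1,-1,-1,-1,-1]' --linear '[[-0.008,-0.002,-0.002],[-0.016,-0.0045,-0.0035],[-0.023,-0.0065,-0.005],[-0.03,-0.0085,-0.0065],[-0.038,-0.011,-0.0085]]' --delta_rot '[[0,0,0],[0,0,0],[0,0,0],[0,0,0],[0,0,0]]'

```text
time: 11.93
tcp_pos: [0.575, 0.1954, 0.1412]
tcp_rot: [155.9, 0.1, 106.1]
wrist_force: [7.5, 2.7, 10.2]
gripper_width: 0.0142
grip_force: 40.0
```

Emit:
step_arm --fingers '[-1,-1,-1,-1,-1]' --linear '[[-0.006,-0.002,-0.001],[-0.012,-0.0035,-0.0025],[-0.018,-0.005,-0.004],[-0.024,-0.007,-0.0055],[-0.028,-0.008,-0.006]]' --delta_rot '[[0,0,0],[0,0,0],[0,0,0],[0,0,0],[0,0,0]]'

```text
time: 12.35
tcp_pos: [0.5607, 0.1914, 0.138]
tcp_rot: [156.0, 0.0, 106.1]
wrist_force: [1.9, 0.5, 5.5]
gripper_width: 0.0139
grip_force: 40.1
```

```bash
python3 -c "
from h import *
nose()"
```

```text
nose [11.7 -0.1 -1.9] back [ 1.103e+02 -1.000e-01  7.000e-01] heel rear [ 1.524e+02 -1.000e-01  9.600e+00] pitch 0.42 tcp [0.5607 0.1914 0.138 ] [156.    0.  106.1] F [1.9 0.5 5.5]
```

Moving well. I go on in small steps until the nose meets the corner.

Emit:
step_arm --fingers '[-1,-1,-1,-1,-1]' --linear '[[-0.004,-0.001,-0.001],[-0.008,-0.002,-0.002],[-0.012,-0.0035,-0.0025],[-0.014,-0.004,-0.003],[-0.014,-0.004,-0.003]]' --delta_rot '[[0,0,0],[0,0,0],[0,0,0],[0,0,0],[0,0,0]]'

```text
time: 12.77
tcp_pos: [0.5536, 0.1894, 0.1363]
tcp_rot: [156.0, 0.0, 106.1]
wrist_force: [2.7, 0.9, 4.2]
gripper_width: 0.0136
grip_force: 40.1
```

Emit:
step_arm --fingers '[-1,-1,-1]' --linear '[[-0.003,-0.001,-0.0005],[-0.004,-0.001,-0.001],[-0.004,-0.001,-0.001]]' --delta_rot '[[0,0,0],[0,0,0],[0,0,0]]'

```text
time: 13.02
tcp_pos: [0.5519, 0.1889, 0.136]
tcp_rot: [156.0, 0.0, 106.1]
wrist_force: [3.2, 1.0, 6.0]
gripper_width: 0.0138
grip_force: 40.1
```

```bash
python3 -c "
from h import *
nose()
for n,(x0,x1,y0,y1) in(('top',(195,275,180,250)),('side',(290,390,220,320))):
    cap(n,n+'4.png')
a=cv2.imread('pics/top4.png')[180:250,195:275];b=cv2.imread('pics/side4.png')[210:310,280:390]
R=lambda i:cv2.resize(i,(int(i.shape[1]*360/i.shape[0]),360),interpolation=cv2.INTER_CUBIC)
c=np.hstack([R(a),R(b)])[:,:800];cv2.imwrite('pics/c4.png',c)"
```

```text
nose [ 2.3 -0.1 -2. ] back [101.   -0.    0.6] heel rear [143.   -0.    9.6] pitch 0.42 tcp [0.5519 0.1889 0.136 ] [156.    0.  106.1] F [3.2 1.  6. ]
```

View pics/c4.png

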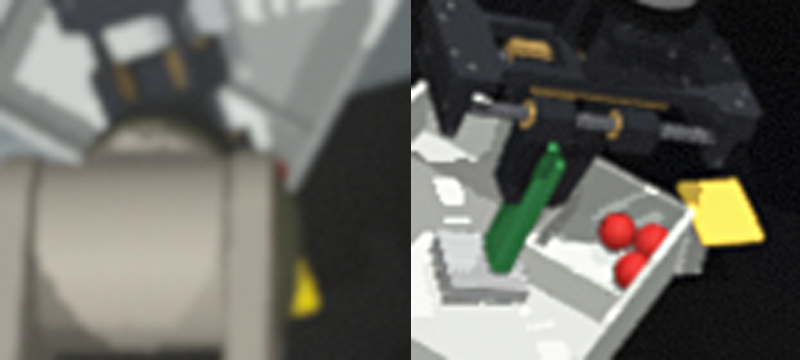

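The side crop shows the pan filling the corner with all three atoms inside it, near (635,245). I'll push on to the wall contact.

Emit:
step_arm --fingers '[-1,-1,-1]' --linear '[[-0.002,-0.0005,-0.0004],[-0.004,-0.001,-0.0008],[-0.004,-0.001,-0.0008]]' --delta_rot '[[0,0,0],[0,0,0],[0,0,0]]'

```text
time: 13.37
tcp_pos: [0.5509, 0.1885, 0.1364]
tcp_rot: [155.8, 0.1, 106.1]
wrist_force: [5.8, 1.5, 8.2]
gripper_width: 0.0136
grip_force: 40.0
```

Emit:
step_arm --fingers '[-1,-1,-1]' --linear '[[-0.002,-0.0005,-0.0004],[-0.004,-0.001,-0.0008],[-0.004,-0.001,-0.0008]]' --delta_rot '[[0,0,0],[0,0,0],[0,0,0]]'

```text
time: 13.62
tcp_pos: [0.5501, 0.188, 0.1369]
tcp_rot: [155.6, 0.1, 106.0]
wrist_force: [9.0, 1.6, 7.9]
gripper_width: 0.0139
grip_force: 39.9
```

```bash
python3 -c "
from h import *
nose()"
```

```text
nose [ 1.2 -0.5 -1.3] back [99.8 -0.5  1.9] heel rear [141.8  -0.5  11.2] pitch 0.426 tcp [0.5501 0.188  0.1369] [1.556e+02 1.000e-01 1.060e+02] F [9.  1.6 7.9]
```

```bash
python3 -c "
import numpy as np
p=np.radians(16.1)
def tcp(f,dx,zt):
    u=.978*dx-.2085*zt+115*np.cos(f)-69.6*np.sin(f); z=27+.2085*dx+.978*zt+115*np.sin(f)+69.6*np.cos(f)
    return np.array([475.7+u*np.cos(p),166.9+u*np.sin(p),z])
c=np.array([548.,188,135])
q=c;f0=.42
for f,dx,zt in((.42,3,-.5),(.36,3,4),(.3,3,9.5),(.25,3,14.5),(.2,3,19.5),(.16,3,25),(.12,3,30.5),(.08,3,36),(.04,3,41.5),(0,3,47.5),(-.03,3,60)):
    t=tcp(f,dx,zt); print(f,'abs/500 from start',((t-c)/500).round(4),'rot',((.42-f)*np.array([-np.sin(p),np.cos(p)])/np.pi).round(4))
"
```

```text
0.42 abs/500 from start [0.0085 0.002  0.0052] rot [-0.  0.]
0.36 abs/500 from start [0.0191 0.0051 0.0044] rot [-0.0053  0.0183]
0.3 abs/500 from start [0.0288 0.0079 0.0048] rot [-0.0106  0.0367]
0.25 abs/500 from start [0.0363 0.01   0.0054] rot [-0.015  0.052]
0.2 abs/500 from start [0.0432 0.012  0.0055] rot [-0.0194  0.0673]
0.16 abs/500 from start [0.0479 0.0134 0.0082] rot [-0.023   0.0795]
0.12 abs/500 from start [0.0522 0.0146 0.0106] rot [-0.0265  0.0917]
0.08 abs/500 from start [0.0562 0.0158 0.0128] rot [-0.03   0.104]
0.04 abs/500 from start [0.0599 0.0168 0.0147] rot [-0.0335  0.1162]
0 abs/500 from start [0.063  0.0177 0.0174] rot [-0.0371  0.1284]
-0.03 abs/500 from start [0.0619 0.0174 0.0348] rot [-0.0397  0.1376]
```

Emit:
step_arm --fingers '[-1,-1,-1,-1,-1]' --linear '[[0.0085,0.002,0.005],[0.019,0.005,0.0045],[0.029,0.008,0.005],[0.036,0.01,0.0055],[0.036,0.01,0.0055]]' --delta_rot '[[0,0,0],[-0.0053,0.0183,0],[-0.0106,0.0367,0],[-0.015,0.052,0],[-0.015,0.052,0]]'

```text
time: 14.03
tcp_pos: [0.5661, 0.193, 0.1367]
tcp_rot: [166.0, 0.0, 106.1]
wrist_force: [-0.4, -0.7, 2.0]
gripper_width: 0.0136
grip_force: 39.9
```

```bash
python3 -c "
from h import *
nose()"
```

```text
nose [ 2.4 -0.  14.1] back [100.   -0.   -0.5] heel rear [142.9   0.    0.9] pitch 0.245 tcp [0.5661 0.193  0.1367] [166.    0.  106.1] F [-0.4 -0.7  2. ]
```

Emit:
step_arm --fingers '[-1,-1,-1,-1,-1]' --linear '[[0.007,0.002,0.003],[0.0115,0.0035,0.006],[0.016,0.0045,0.008],[0.016,0.0045,0.008],[0.016,0.0045,0.008]]' --delta_rot '[[-0.0044,0.0153,0],[-0.008,0.0275,0],[-0.0115,0.0397,0],[-0.0115,0.0397,0],[-0.0115,0.0397,0]]'

```text
time: 14.45
tcp_pos: [0.5731, 0.1952, 0.1407]
tcp_rot: [173.2, 0.0, 106.1]
wrist_force: [2.3, -1.2, -2.2]
gripper_width: 0.0135
grip_force: 39.9
```

Emit:
step_arm --fingers '[-1,-1,-1,-1,-1]' --linear '[[0.002,0.0005,0.001],[0.004,0.001,0.002],[0.004,0.001,0.002],[0.004,0.001,0.002],[0.004,0.001,0.002]]' --delta_rot '[[-0.0018,0.006,0],[-0.0035,0.012,0],[-0.0035,0.012,0],[-0.0035,0.012,0],[-0.0035,0.012,0]]'

```text
time: 14.87
tcp_pos: [0.5752, 0.1956, 0.1423]
tcp_rot: [175.4, 0.0, 106.1]
wrist_force: [0.6, -0.8, -2.8]
gripper_width: 0.0135
grip_force: 39.9
```

```bash
python3 -c "
from h import *
nose()
cap('side','side5.png')
b=cv2.imread('pics/side5.png')[200:310,270:400]
cv2.imwrite('pics/c5.png',cv2.resize(b,None,fx=4,fy=4,interpolation=cv2.INTER_CUBIC))"
```

```text
nose [ 2.3 -0.1 37.1] back [96.1 -0.1  6.7] heel rear [ 1.388e+02 -1.000e-01  1.100e+00] pitch 0.08 tcp [0.5752 0.1956 0.1423] [175.4   0.  106.1] F [ 0.6 -0.8 -2.8]
```

View pics/c5.png

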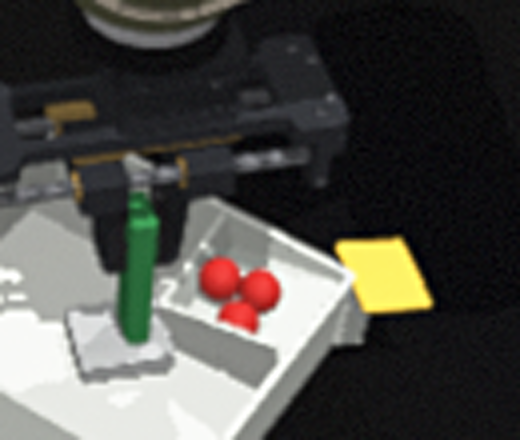

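All three atoms have rolled to the back of the scoop, around (240,295). I'll bring it upright and lift.

Emit:
step_arm --fingers '[-1,-1,-1,-1,-1]' --linear '[[0.002,0.0005,0.002],[0.004,0.001,0.004],[0.0055,0.0015,0.007],[0.007,0.002,0.012],[0.007,0.002,0.022]]' --delta_rot '[[-0.0018,0.006,0],[-0.0035,0.012,0],[-0.0053,0.018,0],[-0.007,0.0245,0],[-0.01,0.034,0]]'

```text
time: 15.33
tcp_pos: [0.5791, 0.1966, 0.1533]
tcp_rot: [-178.1, 0.1, 106.1]
wrist_force: [3.7, -1.1, -3.7]
gripper_width: 0.0135
grip_force: 40.0
```

Emit:
step_arm --fingers '[-1,-1,-1,-1,-1]' --linear '[[0,0,0.01],[0,0,0.025],[0,0,0.045],[0,0,0.065],[0,0,0.085]]' --delta_rot '[[0,0,0],[0,0,0],[0,0,0],[0,0,0],[0,0,0]]'

```text
time: 15.75
tcp_pos: [0.5791, 0.1968, 0.1976]
tcp_rot: [-178.2, 0.1, 106.1]
wrist_force: [-0.2, 0.6, -3.3]
gripper_width: 0.0136
grip_force: 39.9
```

Emit:
step_arm --fingers '[-1,-1,-1,-1,-1]' --linear '[[0,0,0.02],[0,0,0.04],[0,0,0.06],[0,0,0.075],[0,0,0.08]]' --delta_rot '[[0,0,0],[0,0,0],[0,0,0],[0,0,0],[0,0,0]]'

```text
time: 16.17
tcp_pos: [0.5796, 0.1968, 0.2378]
tcp_rot: [-178.3, 0.1, 106.1]
wrist_force: [-0.4, 0.0, -1.9]
gripper_width: 0.0136
grip_force: 39.9
```

```bash
python3 -c "
from h import *
nose()"
```

```text
nose [ 21.5  -0.3 143.3] back [111.4  -0.3 102.8] heel rear [153.2  -0.2  92.6] pitch -0.03 tcp [0.5796 0.1968 0.2378] [-1.783e+02  1.000e-01  1.061e+02] F [-0.4  0.  -1.9]
```

Emit:
step_arm --fingers '[-1,-1,-1,-1,-1]' --linear '[[-0.002,-0.01,0.006],[-0.0055,-0.0295,0.012],[-0.011,-0.059,0.018],[-0.0185,-0.098,0.022],[-0.026,-0.1375,0.024]]' --delta_rot '[[0,0,0],[0,0,0],[0,0,0],[0,0,0],[0,0,0]]'

```text
time: 16.58
tcp_pos: [0.5658, 0.1262, 0.2483]
tcp_rot: [-178.2, 0.1, 106.1]
wrist_force: [-0.2, -0.4, -2.9]
gripper_width: 0.0133
grip_force: 39.9
```

Emit:
step_arm --fingers '[-1,-1,-1,-1,-1]' --linear '[[-0.0075,-0.039,0],[-0.015,-0.0785,0],[-0.022,-0.118,0],[-0.0295,-0.157,0],[-0.037,-0.1965,0]]' --delta_rot '[[0,0,-0.003],[0,0,-0.008],[0,0,-0.013],[0,0,-0.018],[0,0,-0.023]]'

```text
time: 17.0
tcp_pos: [0.5469, 0.0276, 0.2481]
tcp_rot: [-178.1, 0.1, 101.9]
wrist_force: [0.1, -0.3, -2.1]
gripper_width: 0.0138
grip_force: 39.9
```

Emit:
step_arm --fingers '[-1,-1,-1,-1,-1]' --linear '[[-0.0075,-0.039,0],[-0.015,-0.0785,0],[-0.022,-0.118,0],[-0.0295,-0.157,0],[-0.037,-0.1965,0]]' --delta_rot '[[0,0,-0.005],[0,0,-0.01],[0,0,-0.015],[0,0,-0.02],[0,0,-0.025]]'

```text
time: 17.42
tcp_pos: [0.5282, -0.0705, 0.2481]
tcp_rot: [-178.1, 0.1, 97.4]
wrist_force: [-0.2, 0.2, -1.9]
gripper_width: 0.0138
grip_force: 39.9
```

Emit:
step_arm --fingers '[-1,-1,-1,-1,-1]' --linear '[[-0.0075,-0.039,0],[-0.015,-0.0785,0],[-0.022,-0.118,0],[-0.0295,-0.157,0],[-0.037,-0.1965,0]]' --delta_rot '[[0,0,-0.005],[0,0,-0.01],[0,0,-0.015],[0,0,-0.02],[0,0,-0.023]]'

```text
time: 17.83
tcp_pos: [0.5095, -0.1686, 0.2482]
tcp_rot: [-178.1, 0.1, 93.2]
wrist_force: [-0.7, 0.3, -2.5]
gripper_width: 0.014
grip_force: 39.9
```

Emit:
step_arm --fingers '[-1,-1,-1,-1,-1]' --linear '[[-0.0075,-0.039,0],[-0.015,-0.0785,0],[-0.0215,-0.114,0],[-0.027,-0.141,0],[-0.0295,-0.157,0]]' --delta_rot '[[0,0,-0.005],[0,0,-0.01],[0,0,-0.015],[0,0,-0.019],[0,0,-0.021]]'

```text
time: 18.25
tcp_pos: [0.4949, -0.2472, 0.2481]
tcp_rot: [-178.1, 0.1, 89.4]
wrist_force: [0.2, 0.9, -3.3]
gripper_width: 0.0138
grip_force: 39.9
```

Emit:
step_arm --fingers '[-1,-1,-1,-1,-1]' --linear '[[-0.001,-0.004,0],[-0.001,-0.006,0],[-0.001,-0.006,0],[-0.001,-0.006,0],[-0.001,-0.006,0]]' --delta_rot '[[0,0,0],[0,0,0],[0,0,0],[0,0,0],[0,0,0]]'

```text
time: 18.67
tcp_pos: [0.4957, -0.2476, 0.2483]
tcp_rot: [-178.2, 0.1, 89.6]
wrist_force: [0.4, 0.2, -3.4]
gripper_width: 0.0137
grip_force: 39.9
```

```bash
python3 -c "
from h import *
import pickle
nose()
for n in('side','top','wrist'): pickle.dump(cap(n,n+'6.png'),open(n+'6.pkl','wb'))
b=cv2.imread('pics/side6.png')[90:240,270:420];t=cv2.imread('pics/top6.png')[170:290,330:450]
R=lambda i:cv2.resize(i,(400,400),interpolation=cv2.INTER_CUBIC)
cv2.imwrite('pics/c6.png',np.hstack([R(b),R(t)]))"
```

```text
nose [-171.1 -370.6  195.3] back [ -85.1 -398.   155.4] heel rear [ -45.1 -410.2  145.5] pitch -0.032 tcp [ 0.4957 -0.2476  0.2483] [-1.782e+02  1.000e-01  8.960e+01] F [ 0.4  0.2 -3.4]
```

View pics/c6.png

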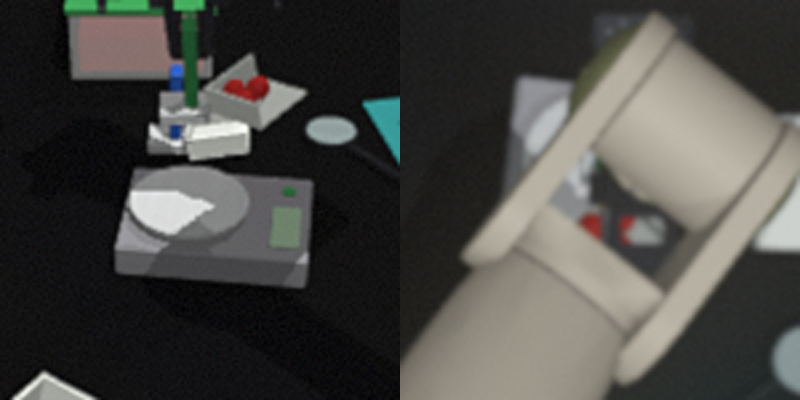

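The atoms are lying in the back of the scoop, at (245,88) in the side crop, with the balance straight below. I'll level it and lower.

Emit:
step_arm --fingers '[-1,-1,-1,-1,-1]' --linear '[[0,0,-0.01],[0,0,-0.03],[0,0,-0.06],[0,0,-0.09],[0,0,-0.12]]' --delta_rot '[[0,-0.002,0],[0,-0.004,0],[0,-0.006,0],[0,-0.008,0],[0,-0.01,0]]'

```text
time: 19.23
tcp_pos: [0.4955, -0.2481, 0.1873]
tcp_rot: [180.0, 0.1, 89.6]
wrist_force: [1.4, 0.1, -2.9]
gripper_width: 0.0135
grip_force: 39.9
```

Emit:
step_arm --fingers '[-1,-1,-1,-1,-1]' --linear '[[0,0,-0.025],[0,0,-0.045],[0,0,-0.06],[0,0,-0.072],[0,0,-0.08]]' --delta_rot '[[0,0,0],[0,0,0],[0,0,0],[0,0,0],[0,0,0]]'

```text
time: 19.65
tcp_pos: [0.4956, -0.2483, 0.1477]
tcp_rot: [-180.0, 0.1, 89.6]
wrist_force: [0.4, 0.1, -1.9]
gripper_width: 0.014
grip_force: 39.9
```

Emit:
step_arm --fingers '[-1,-1,-1,-1,-1]' --linear '[[0,0,-0.004],[0,0,-0.008],[0,0,-0.012],[0,0,-0.014],[0,0,-0.014]]' --delta_rot '[[0,0,0],[0,0,0],[0,0,0],[0,0,0],[0,0,0]]'

```text
time: 20.07
tcp_pos: [0.4956, -0.2483, 0.1412]
tcp_rot: [-180.0, 0.1, 89.6]
wrist_force: [1.7, 0.3, -3.2]
gripper_width: 0.0134
grip_force: 39.9
```

Emit:
step_arm --fingers '[-1,-1,-1,-1,-1]' --linear '[[0,0,-0.002],[0,0,-0.004],[0,0,-0.006],[0,0,-0.006],[0,0,-0.006]]' --delta_rot '[[0,0,0],[0,0,0],[0,0,0],[0,0,0],[0,0,0]]'

```text
time: 20.48
tcp_pos: [0.4955, -0.2483, 0.1382]
tcp_rot: [-180.0, 0.1, 89.6]
wrist_force: [0.3, -0.1, -3.1]
gripper_width: 0.0135
grip_force: 39.9
```

Emit:
step_arm --fingers '[-1,-1,-1]' --linear '[[0,0,-0.001],[0,0,-0.002],[0,0,-0.002]]' --delta_rot '[[0,0,0],[0,0,0],[0,0,0]]'

```text
time: 20.73
tcp_pos: [0.4956, -0.2483, 0.1372]
tcp_rot: [-180.0, 0.1, 89.6]
wrist_force: [-0.2, -0.5, -2.2]
gripper_width: 0.0138
grip_force: 39.9
```

Emit:
step_arm --fingers '[-1,-1,-1]' --linear '[[0,0,-0.001],[0,0,-0.002],[0,0,-0.002]]' --delta_rot '[[0,0,0],[0,0,0],[0,0,0]]'

```text
time: 20.98
tcp_pos: [0.4955, -0.2484, 0.1371]
tcp_rot: [180.0, 0.1, 89.6]
wrist_force: [-2.3, 1.8, 6.2]
gripper_width: 0.0136
grip_force: 39.9
```

Emit:
step_arm --fingers '[-1,-1,-1]' --linear '[[0,0,0],[0,0,0],[0,0,0]]' --delta_rot '[[0,0,0],[0,0,0],[0,0,0]]'

```text
time: 21.23
tcp_pos: [0.4955, -0.2484, 0.1372]
tcp_rot: [180.0, 0.1, 89.6]
wrist_force: [-3.3, 0.9, 7.3]
gripper_width: 0.0138
grip_force: 39.9
```

Emit:
step_arm --fingers '[-1,-0.5,-0.4,-0.3,-0.2]' --linear '[[0,0,0.001],[0,0,0.001],[0,0,0.001],[0,0,0.001],[0,0,0.001]]' --delta_rot '[[0,0,0],[0,0,0],[0,0,0],[0,0,0],[0,0,0]]'

```text
time: 21.65
tcp_pos: [0.4956, -0.2483, 0.1366]
tcp_rot: [-180.0, 0.1, 89.6]
wrist_force: [0.4, 0.1, 0.2]
gripper_width: 0.0345
grip_force: 0.0
```

Emit:
step_arm --fingers '[0,0,0,0,0]' --linear '[[0,0,0],[0,0,0.01],[0,0,0.03],[0,0,0.07],[0,0,0.12]]' --delta_rot '[[0,0,0],[0,0,0],[0,0,0],[0,0,0],[0,0,0]]'

```text
time: 22.07
tcp_pos: [0.4952, -0.248, 0.1972]
tcp_rot: [-179.9, -0.0, 89.6]
wrist_force: [0.4, 1.1, -0.9]
gripper_width: 0.0438
grip_force: 0.0
```

Emit:
step_arm --fingers '[0,0,0,0,0]' --linear '[[0,0,0.06],[0,0,0.12],[0,0,0.18],[0,0,0.24],[0,0,0.24]]' --delta_rot '[[0,0,0],[0,0,0],[0,0,0],[0,0,0],[0,0,0]]'

```text
time: 22.48
tcp_pos: [0.4964, -0.2488, 0.3237]
tcp_rot: [179.5, 0.5, 89.6]
wrist_force: [0.2, -0.2, -0.4]
gripper_width: 0.044
grip_force: 0.0
```

Emit:
step_arm --fingers '[0,0,0,0,0]' --linear '[[-0.03,0.06,0],[-0.06,0.12,0],[-0.09,0.18,0],[-0.12,0.24,0],[-0.15,0.3,0]]' --delta_rot '[[0,0,0],[0,0,0],[0,0,0],[0,0,0],[0,0,0]]'

```text
time: 22.9
tcp_pos: [0.4194, -0.0969, 0.3169]
tcp_rot: [-180.0, 0.1, 89.5]
wrist_force: [0.6, 0.3, 0.5]
gripper_width: 0.0438
grip_force: 0.0
```

```bash
python3 -c "
from h import *
for n in('side','top'): cap(n,n+'7.png')
b=cv2.imread('pics/side7.png')[90:310,230:450];t=cv2.imread('pics/top7.png')[130:290,290:450]
R=lambda i:cv2.resize(i,(400,400),interpolation=cv2.INTER_CUBIC)
cv2.imwrite('pics/c7.png',np.hstack([R(b),R(t)]))"
```

```text
(no output)
```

View pics/c7.png

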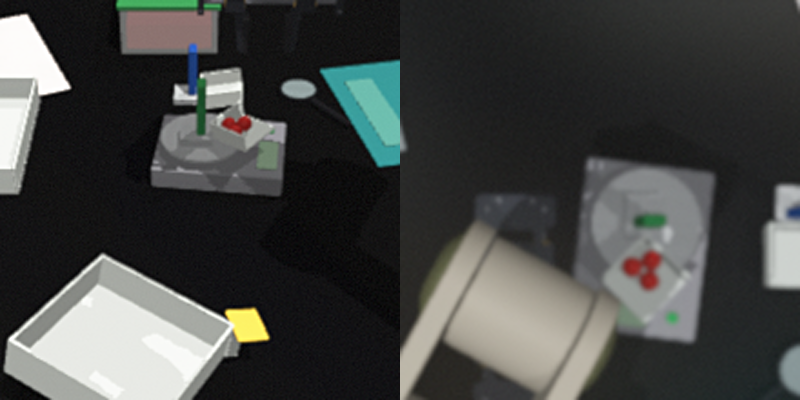

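The scoop stands upright with its heel at (648,213) in the top crop, over the pan centre near (648,218). All three atoms are in it, the tub is still tipped and the gripper is clear.

```bash
python3 -c "
from bench import r
print(r.hand_in())"
```

```text
the job is handed in; nothing more can be done
None
```

I tipped the tub to its stop, scooped all three atoms from its near corner and left the loaded scoop upright in the middle of the balance pan; no atom fell, and I handed the job in at about 23 s, though the hand-in returned no verdict.

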